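Shorten the pastry filler's portion by one hole

TASK

The portion on the pastry filler has to come down one step. First squeeze the trigger against its grip as far as it goes and let it spring back, so that the brass disc on the rod runs forward clear of the portion stop; then pull the red knob up to free its pin, slide the stop one hole towards the needles and let the pin drop fully home there. Finish still holding the red knob with the pin fully in, while I tighten the clamp screw, and leave the other things on the counter alone.

Things in the scene. Friction and masses are not known exactly. Their poses are not given: they have to be found in the camera images.
- filler: bench pastry filler bolted to the counter; origin on the counter under its middle, z up, +y along the steel barrel to the needle tips (y=+209 mm), -x the side where the black grip sticks out. Base plate 110x315 mm. White housing: x -70..30, y -45..11, top z=106 mm. Hopper at y=+90, radius 43, top z=193. Rear post y=-172, top z=112. Yaw within 0.4 rad of the world's axes
- grip_mid (a point): middle of the fixed black pistol grip, at (-105, -31, 75) mm in the filler frame: a level bar along the filler's x (x -70 to -148 mm), 18 mm thick along y, 38 mm high; free from above and on both sides. Its back, where a palm would be, is the -y face, 9 mm from this point
- trigger_pad (a point): middle of the outer (+y) face of the aluminium trigger blade beside the grip, 45 mm from its vertical pivot, which is at (-60, -15, 75) mm in the filler frame. Blade 8 mm thick, 28 high, 81 long. At rest it leans 0.3 rad off the grip: 43 mm over grip and blade here, 47 mm 10 mm further out. Squeezed home it is parallel to the grip: 29 mm over both, y -40 to -11 mm in the filler frame
- trigger (a joint): trigger angle in rad: 0 at rest, 0.30 squeezed home. The blade moves, the grip does not. A spring pushes it back: about 4 N at the finger at rest, 8 N squeezed, and about 7 N more while it drives the rod
- drive_rod (a joint): how far the drive rod with its brass disc (30 mm across) has run towards the needles, in m: 0 to 0.003 at the start, with the disc just in front of the portion stop. A full squeeze drives it to about 0.020, and friction keeps it there when the trigger springs back
- portion_stop (a joint): place of the portion stop (aluminium saddle on the index bar, 40x36 mm from above, top at z=122 mm) in m: 0 in its starting hole, + towards the needles. Holes are 16 mm apart: the next one is at +0.016. With its pin out it slides with about 2 N and goes along with the red knob; the disc is in its way until the rod has run forward
- index_pin (a joint): how far the stop's spring pin is pulled up, in m: 0 fully home, 0.009 when its tip just clears the bar, 0.014 at its end. The spring pushes down with 3.5 N when home, 8 N when fully pulled. The round-tipped 7 mm pin drops into its 9 mm hole when within about 1 mm of its middle
- pull_knob: red ribbed pull knob on top of the pin: upright cylinder 22 mm across, 26 mm high; origin at the centre of its underside, 138 mm above the counter when the pin is home. It goes up with the pin and along with the stop. Under it is a 16 to 20 mm wide collar, 14 mm high, on the flat top of the stop
- knob_mid (a point): centre of the red knob, 151 mm above the counter when the pin is home
- next_hole (a point): mouth of the hole where the pin must end, on the bar's upper face (110 mm above the counter), 16 mm towards the needles from the starting hole
- jam_jar: bystander: red jam jar with a green lid, 62 mm wide, 86 mm high, origin under its centre
- honey_jar: bystander: honey jar with a white lid, 60 mm wide, 99 mm high, origin under its centre
- orange: bystander: orange, about 80 mm, origin under its centre
- tumbler: bystander: clear glass tumbler, 80 mm wide, 91 mm high, origin under its centre
- cake_box: bystander: brown cake box, 112 x 150 x 63 mm, origin under its centre; a second, smaller box lies on it, top at 122 mm

How it is judged:
By the outcome, as a careful person would: the job done as asked, in the order asked, and still so for the second after the job is handed in, while the arm keeps its last pose, push and grip.
It also fails if it takes over 48 s, if anything falls off the work surface, if the arm or the gripper's body presses on something with over 40 N, if the wrist force passes 120 N, or if a joint passes its speed limit or range.

ROBOT

A 6-joint arm with a two-finger parallel gripper is mounted at the origin on a cart in front of the work surface, level with it; the furniture and walls round the work are solid. World frame = base frame: x ahead of the robot, y to its left, z up, the work surface at z = 0. Lengths are in m, angles in rad, forces in N, time in s.
With the tool pointing down it reaches from about 0.35 to 0.875 m from the base axis. Payload 15.5 kg.
Tool frame: the origin (TCP) lies between the finger pads; the fingertips stand 17 mm ahead of it and the grasp point (between the pads) lies 2 mm behind it (arm.tcp_to_tips is the distance from the TCP to the fingertips, in m); z points along the fingers, y is the line along which they close (so a half turn about z gives the same grasp; the last joint's range is limited). The gripper opens to 85 mm and grips with 20 to 120 N. Pads are 22 mm wide; open, the fingers measure 114 mm over their backs; the gripper's body (76 mm by 85 mm) begins 54 mm behind the grasp point. The pads swing forward as they close: fully open they stand 13 mm farther back than shut.
Start: joints at [1.232, 0.494, 1.345, -0, 1.302, -0.096], TCP at [0.15, 0.607, 0.248] pointing down, gripper open.
Joint ranges: [-2.91, 2.91], [-0.82, 2.16], [0.22, 2.67], [-1.22, 4.37], [0.12, 2.79], [-3.08, 3.08]. Speed limits (rad/s): [1.89, 1.89, 2.57, 3.01, 3.01, 3.01].

INTERFACE

Orientations are given as a rotation vector (axis times angle).
In Python, from rig import arm gives the robot as it stands. The module is installed in compiled form; this text tells all that it offers.
- The arm moves only by the shell command python3 -m handwheel 'ROWS' [OPENING]. ROWS is JSON, a list of rows, each an object of numbers: "x", "y", "z": the shift along the tool's x, y, z as a fraction of full scale; "wx", "wy", "wz": the turn, a rotation vector about the tool's x, y, z as a fraction of full scale. A call has 1 to 12 rows; each row is the pose to reach, as a shift and turn from the pose commanded when the call began, along the tool's axes at that moment; what a row does not reach only later rows make up. Full scale, the value 1, is 8 cm for a shift and pi/4 rad for a turn. A row lasts 1/10 s, in which the tool goes at most 50 mm and 8.59 degrees, less where a joint would pass 70% of its speed; a pose out of reach is approached as far as the arm can. A call with a number of a shift or a turn outside -1 to 1 is refused whole. A call with a gripper value outside its range is refused whole. OPENING is the opening, from -1 (shut) to 1 (fully open), set as the call begins (- or left out, the last holds). The fingers move at their own pace and stop on an object; the grip force is fixed at half the most. Time passes only in rows, so rows that repeat a pose let the fingers close. It gives the time, the measured TCP pose, the force, the opening and the grip force at its end, in the units of the state.
- arm.sense(): the state, without advancing time (a new reading comes with each control period).
- arm.get_image(name): name is "scene" or "top" or "wrist"; returns a dict with "frame" (480x640x3 uint8, red, green, blue), "vfov" (degrees; the focal length in pixels is half the picture's height over the tangent of half this angle, whatever the lens; pixels are square), "cx", "cy" (the principal point, pixels), "extrinsics" (4x4, takes a point from world to camera coordinates). Camera axes: x right, y down, z forward; pixel columns grow to the right and rows downward; lengths in m; the calibration is good to about 2 mm. A picture is of the moment at which its call begins. There is no depth.
- arm.sign_off(): hands the job in; it is judged then, once.
Trained networks look in a picture, given as the dict that the camera call returned (one of the last four; its "shot" number tells which), for a name from the list of things; names that differ only in an ending like _2 or _b are one class to them, and where a whole thing is asked for, a point or a joint stands for the part that bears it (a point fixed in the world has none). Each returns a list of dicts, best first, with "conf" (0 to 1); they miss things now and then, are a little off and sometimes report something else, mostly with a low value. They report only what shows in the picture. A call takes as long as a camera call.
- arm.spot_in(picture, target): "point" ([column, row] in pixels, amid what is visible of it).
- arm.mark_of(picture, target): "point" ([column, row] in pixels: a listed point, or the origin of a listed thing).
The state is a dict: "clock": time; "joint_positions": joint angles; "qvel": joint speeds; "tau": joint torques, N m; "position": TCP position; "tool_rot": TCP orientation; "contact_force": force on the tool from outside, world axes, zero at the start; "moment": the same for the moment, N m; "grip_width": finger opening in m; "finger_force": force on a finger pad.
Only numpy, scipy, OpenCV 4.12 (cv2) and the standard library are available. Lean on these libraries where they do the work, as an engineer would, in place of code of your own. Each camera call takes 0.05 s, during which the arm holds its last target. There are 200 camera calls.

## Working session

There is one attempt and no reset: what is moved stays moved. The work goes in short steps, Python scripts to look and compute and a shell command to move; the robot and the scene stay as the last step left them, time stands still between calls to the robot, and variables do not carry over. Pictures are saved under pics/ and viewed, at most 10 in all, crops included, and the job is handed in when it is done.

```bash
mkdir -p pics; cat > h.py <<'E'
import numpy as np, cv2
from rig import arm
from scipy.spatial.transform import Rotation as R
def K(p):
    f=p["frame"].shape[0]/2/np.tan(np.radians(p["vfov"])/2); return f
def ray(p,uv):
    f=K(p);E=np.array(p["extrinsics"]);Rm,t=E[:3,:3],E[:3,3]
    d=Rm.T@np.array([(uv[0]-p["cx"])/f,(uv[1]-p["cy"])/f,1]);return -Rm.T@t,d/np.linalg.norm(d)
def proj(p,X):
    E=np.array(p["extrinsics"]);c=E[:3,:3]@np.array(X)+E[:3,3];f=K(p);return np.array([p["cx"]+f*c[0]/c[2],p["cy"]+f*c[1]/c[2]])
def at_z(p,uv,z):
    o,d=ray(p,uv);return o+d*(z-o[2])/d[2]
def save(p,n): cv2.imwrite("pics/"+n,p["frame"][:,:,::-1])
E
python3 - <<'E'
from h import *
s=arm.sense();print(s)
Z=dict(knob_mid=.151,grip_mid=.075,trigger_pad=.075,next_hole=.110,filler=0,pull_knob=.138,jam_jar=0,honey_jar=0,orange=0,tumbler=0,cake_box=0)
for c in("scene","top","wrist"):
    p=arm.get_image(c);save(p,c+"0.png");print(c,np.round(ray(p,(320,240)),3).tolist())
    for n,z in Z.items():
        m=arm.mark_of(p,n)
        for q in m[:2]:print(n,round(q["conf"],2),np.round(q["point"]),np.round(at_z(p,q["point"],z),4))
E
```

```text
{'clock': 0.0, 'joint_positions': array([ 1.23250645e+00,  4.94151070e-01,  1.34612787e+00,  5.96296447e-06,
        1.30248217e+00, -9.54953658e-02]), 'qvel': array([ 0.00113623, -0.00030967, -0.00091019, -0.0016555 ,  0.00039905,
        0.00043052]), 'tau': array([ 3.33102573e-03, -8.82143784e+01, -3.83883297e+01,  3.38116943e-04,
        1.00000872e-02, -3.30700075e-06]), 'position': array([0.15014189, 0.60635659, 0.24772131]), 'tool_rot': array([-3.80415941e-01, -3.11821580e+00,  1.79032646e-03]), 'contact_force': array([ 0.69635251, -0.26656497,  1.02622898]), 'moment': array([-0.02309295,  0.03648613, -0.01649025]), 'finger_force': 0.0, 'grip_width': 0.08537330031568842}
scene [[0.072, -0.736, 1.06], [0.411, 0.547, -0.729]]
knob_mid 0.47 [302. 223.] [0.5847 0.0155 0.151 ]
knob_mid 0.23 [297. 230.] [0.5607 0.0048 0.151 ]
trigger_pad 0.64 [246. 249.] [0.4636 0.0897 0.075 ]
next_hole 0.71 [297. 233.] [0.5777 0.0286 0.11  ]
filler 0.69 [278. 248.] [0.5627 0.1048 0.    ]
pull_knob 0.69 [245. 251.] [0.4334 0.0361 0.138 ]
pull_knob 0.65 [303. 228.] [0.5847 0.0137 0.138 ]
jam_jar 0.6 
[... 224 characters left out ...]
  ]
tumbler 0.36 [299. 232.] [0.6419 0.1171 0.    ]
cake_box 0.55 [337. 372.] [ 0.4575 -0.2815  0.    ]
top [[0.419, -0.015, 1.372], [0.141, -0.019, -0.99]]
knob_mid 0.5 [300. 245.] [0.5835 0.0055 0.151 ]
grip_mid 0.85 [278. 304.] [0.463  0.0587 0.075 ]
grip_mid 0.3 [250. 171.] [0.7669 0.1176 0.075 ]
trigger_pad 0.56 [262. 301.] [0.4706 0.0923 0.075 ]
filler 0.65 [255. 264.] [0.561  0.1143 0.    ]
pull_knob 0.48 [248. 177.] [0.7378 0.1141 0.138 ]
jam_jar 0.58 [295. 175.] [0.7749 0.0161 0.    ]
honey_jar 0.8 [248. 178.] [0.7715 0.1302 0.    ]
orange 0.66 [204. 176.] [0.7774 0.2348 0.    ]
tumbler 0.65 [363. 316.] [ 0.4325 -0.1372  0.    ]
wrist [[0.083, 0.624, 0.375], [0.265, -0.072, -0.962]]
```

```bash
python3 - <<'E'
import cv2
a=cv2.imread("pics/top0.png")[130:370,170:420];cv2.imwrite("pics/topc.png",cv2.resize(a,(625,600),interpolation=cv2.INTER_CUBIC))
a=cv2.imread("pics/scene0.png")[150:400,170:420];cv2.imwrite("pics/scenec.png",cv2.resize(a,(600,600),interpolation=cv2.INTER_CUBIC))
E
```

```text
(no output)
```

View pics/topc.png

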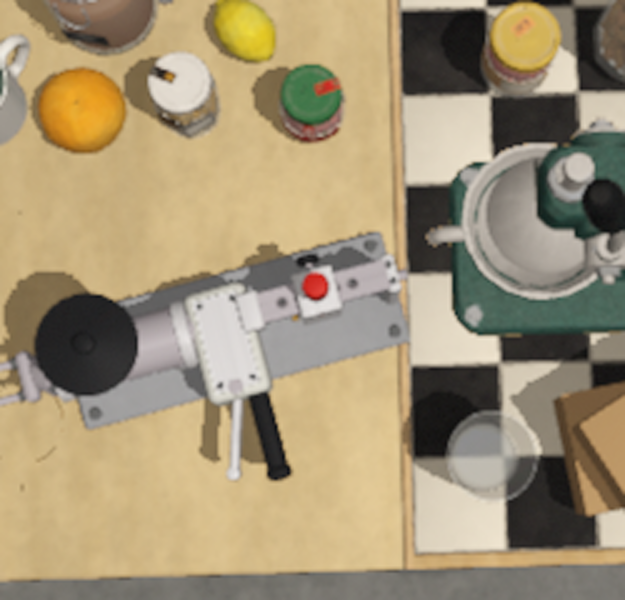

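View pics/scenec.png

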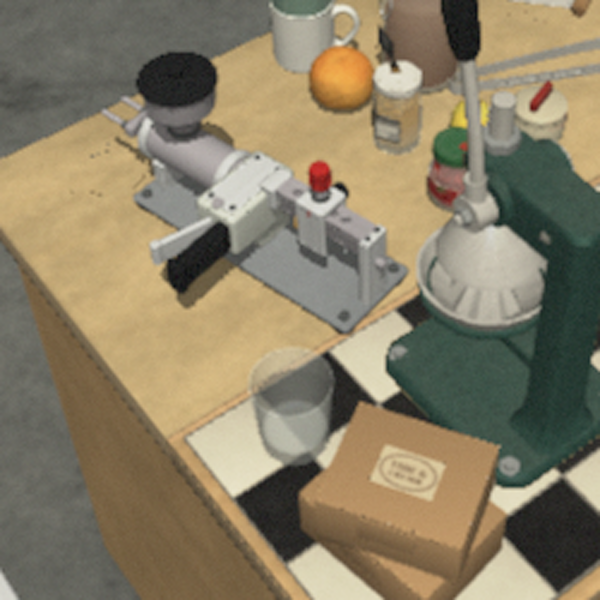

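The top view shows the filler with the knob at crop (315,286), the housing centred near (229,343), the grip end at (280,470) and the trigger end at (235,475). Its yaw is about +0.22. The needles point to world +y. I'll fit the pose from these.

```bash
cat >> h.py <<'E'
from scipy.optimize import least_squares
def F(q,X):
    c,s=np.cos(q[2]),np.sin(q[2]);X=np.array(X,float)/1000
    return np.array([q[0]+c*X[0]-s*X[1],q[1]+s*X[0]+c*X[1],X[2]])
def red(p,box=None):
    h=cv2.cvtColor(p["frame"],cv2.COLOR_RGB2HSV);m=((h[...,0]<6)|(h[...,0]>174))&(h[...,1]>170)&(h[...,2]>90)
    n,l,st,ce=cv2.connectedComponentsWithStats(m.astype(np.uint8));return sorted([(int(st[i,4]),ce[i].round(1).tolist(),st[i,:4].tolist()) for i in range(1,n)],reverse=True)[:4]
E
python3 - <<'E'
from h import *
t=arm.get_image("top");s=arm.get_image("scene")
print(red(t),red(s))
k=lambda a,b:np.array([170+a/2.5,130+b/2.5]); k2=lambda a,b:np.array([170+a/2.4,150+b/2.4])
obs=[(t,k(229,343),(-20,-17,106)),(t,k(86,343),(0,90,193)),(t,k(315,286),(0,None,164)),(s,k2(320,178),(0,None,151)),(s,k2(177,78),(0,90,193)),(t,k(269,435),(-109,-31,94)),(t,k(280,470),(-148,-31,90))]
def r(q):
    return np.concatenate([proj(p,F(q,[X[0],q[3] if X[1] is None else X[1],X[2]]))-uv for p,uv,X in obs])
f=least_squares(r,[.57,.1,.2,-90]);print(f.x,f.fun.reshape(-1,2).round(1).tolist())
q=f.x
for X in [(0,q[3],151),(-105,-31,75),(-103,-2,75),(0,0,0),(0,0,150)]:print(X,F(q,X).round(4))
print(R.from_rotvec(arm.sense()["tool_rot"]).as_matrix().round(3))
E
```

```text
[(76, [295.7, 244.2], [291, 240, 10, 10]), (70, [166.2, 55.3], [163, 47, 8, 16]), (51, [283.0, 108.0], [279, 100, 9, 17]), (16, [300.2, 164.6], [297, 163, 7, 4])] [(82, [302.8, 222.9], [299, 218, 9, 11]), (21, [370.0, 135.0], [367, 132, 7, 7]), (20, [394.2, 190.3], [391, 185, 8, 11]), (12, [356.1, 231.6], [353, 230, 7, 4])]
[   0.56039709    0.11202827    0.24906592 -102.28174883] [[-0.2, -0.9], [-0.1, -0.3], [-0.1, -0.9], [-0.1, -0.3], [-0.2, -3.9], [1.0, 0.1], [1.4, 3.4]]
(0, np.float64(-102.28174883168337), 151) [0.5856 0.0129 0.151 ]
(-105, -31, 75) [0.4663 0.0561 0.075 ]
(-103, -2, 75) [0.4611 0.0847 0.075 ]
(0, 0, 0) [0.5604 0.112  0.    ]
(0, 0, 150) [0.5604 0.112  0.15  ]
[[-0.971  0.24   0.   ]
 [ 0.24   0.971  0.   ]
 [ 0.     0.    -1.   ]]
```

```bash
python3 -m handwheel '[{"x":-0.5,"y":-0.5,"z":-0.3},{"x":-1,"y":-1,"z":-0.4},{"x":-1,"y":-1,"z":-0.4},{"x":-1,"y":-1,"z":-0.4}]' 1 && python3 -m handwheel '[{"x":-0.5,"y":-0.5},{"x":-1,"y":-1},{"x":-1,"y":-1}]' && python3 -m handwheel '[{"x":-0.5,"y":-0.5},{"x":-1,"y":-1},{"x":-1,"y":-1}]'
```

```text
invalid input at $[0]: expected keys x, y, z, wx, wy, wz
```

```bash
python3 -m handwheel '[{"x":-0.5,"y":-0.5,"z":-0.3,"wx":0,"wy":0,"wz":0},{"x":-1,"y":-1,"z":-0.4,"wx":0,"wy":0,"wz":0},{"x":-1,"y":-1,"z":-0.4,"wx":0,"wy":0,"wz":0},{"x":-1,"y":-1,"z":-0.4,"wx":0,"wy":0,"wz":0}]' 1 && python3 -m handwheel '[{"x":-0.5,"y":-0.5,"z":0,"wx":0,"wy":0,"wz":0},{"x":-1,"y":-1,"z":0,"wx":0,"wy":0,"wz":0},{"x":-1,"y":-1,"z":0,"wx":0,"wy":0,"wz":0}]' && python3 -m handwheel '[{"x":-0.5,"y":-0.5,"z":0,"wx":0,"wy":0,"wz":0},{"x":-1,"y":-1,"z":0,"wx":0,"wy":0,"wz":0},{"x":-1,"y":-1,"z":0,"wx":0,"wy":0,"wz":0}]'
```

```text
clock: 2.3
position: [0.2099, 0.5082, 0.2811]
tool_rot: [0.384, 3.117, 0.001]
contact_force: [0.3, -0.5, -0.1]
grip_width: 0.0855
finger_force: 0.0
clock: 2.6
position: [0.2681, 0.4105, 0.2801]
tool_rot: [0.382, 3.118, -0.002]
contact_force: [-0.9, -0.3, -0.0]
grip_width: 0.0857
finger_force: 0.0
clock: 2.9
position: [0.327, 0.3139, 0.2802]
tool_rot: [0.384, 3.118, -0.001]
contact_force: [0.2, 0.6, 0.6]
grip_width: 0.0853
finger_force: 0.0
```

```bash
python3 -m handwheel '[{"x":-0.5,"y":-0.5,"z":0,"wx":0,"wy":0,"wz":0},{"x":-1,"y":-1,"z":0,"wx":0,"wy":0,"wz":0},{"x":-1,"y":-1,"z":0,"wx":0,"wy":0,"wz":0}]' && python3 -m handwheel '[{"x":-0.5,"y":-0.5,"z":0,"wx":0,"wy":0,"wz":-0.15},{"x":-1,"y":-1,"z":0,"wx":0,"wy":0,"wz":-0.3},{"x":-1,"y":-1,"z":0,"wx":0,"wy":0,"wz":-0.45},{"x":-1,"y":-1,"z":0,"wx":0,"wy":0,"wz":-0.627},{"x":-1,"y":-1,"z":0,"wx":0,"wy":0,"wz":-0.627},{"x":-1,"y":-1,"z":0,"wx":0,"wy":0,"wz":-0.627}]'; python3 - <<'E'
from h import *
w=arm.get_image("wrist");save(w,"w1.png");print(red(w))
import pickle;pickle.dump(w,open("w1.pkl","wb"))
for n in("grip_mid","trigger_pad","knob_mid"):
    print(n,[(m["conf"],np.round(m["point"])) for m in arm.mark_of(w,n)[:2]])
q=[.5604,.112,.249]
for X in [(0,-102,151),(-105,-31,75),(-148,-31,94)]:print(X,proj(w,F(q,X)).round())
E
```

```text
clock: 3.2
position: [0.3859, 0.2171, 0.2803]
tool_rot: [0.384, 3.117, -0.0]
contact_force: [0.6, 1.1, -0.7]
grip_width: 0.0855
finger_force: 0.0
clock: 3.8
position: [0.4423, 0.1232, 0.2801]
tool_rot: [0.385, -3.118, -0.001]
contact_force: [0.5, -0.5, 0.2]
grip_width: 0.0855
finger_force: 0.0
[]
grip_mid [(0.95, array([251., 231.]))]
trigger_pad [(0.73, array([286., 224.]))]
knob_mid []
(0, -102, 151) [153. 364.]
(-105, -31, 75) [248. 221.]
(-148, -31, 94) [241. 178.]
```

View pics/w1.png

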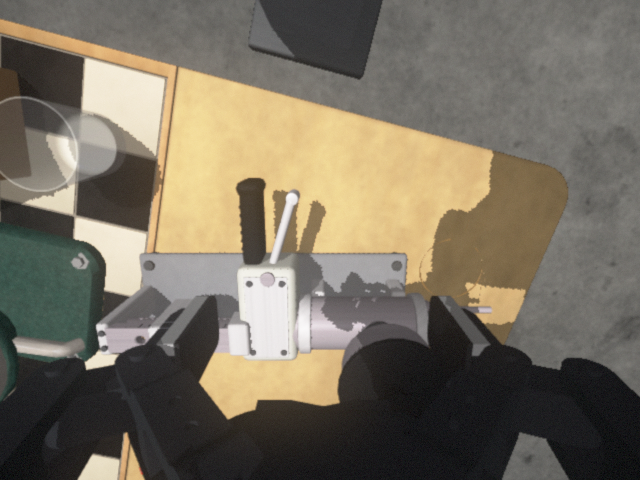

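The wrist view shows the grip from (250,181) to (254,262), the trigger tip at (292,196) and the housing spanning u 238–298, v 265–358. I'll refit.

```bash
python3 - <<'E'
from h import *
import pickle;w=pickle.load(open("w1.pkl","rb"))
obs=[(w,(240,266),(-70,-45,106)),(w,(296,266),(-70,11,106)),(w,(298,358),(30,11,106)),(w,(239,358),(30,-45,106)),(w,(250,182),(-148,-31,90)),(w,(251,231),(-105,-31,75)),(w,(286,224),(-103,-2,75))]
def r(q): return np.concatenate([proj(p,F(q,X))-np.array(uv) for p,uv,X in obs])
f=least_squares(r,[.56,.11,.25],loss="soft_l1");print(f.x,f.fun.reshape(-1,2).round(1).tolist())
q=f.x
for y in(-180,130):print(proj(w,F(q,(-55,y,8))),proj(w,F(q,(0,-102,151))))
s=arm.sense();print(s["position"],R.from_rotvec(s["tool_rot"]).as_matrix().round(3))
# crop for precise look
a=w["frame"][165:370,200:420,::-1];cv2.imwrite("pics/w1c.png",cv2.resize(a,None,fx=2.9,fy=2.9,interpolation=cv2.INTER_CUBIC))
E
```

```text
[0.55926623 0.11693043 0.23381562] [[-5.3, 0.2], [0.6, 0.9], [-0.6, 4.5], [1.4, 4.0], [-0.1, -4.4], [3.9, -10.0], [-0.9, -0.6]]
[140.84620337 248.20404898] [158.38132685 362.91897195]
[402.75851381 251.07650275] [158.38132685 362.91897195]
[0.44217088 0.12288648 0.28030564] [[-0.969 -0.246  0.   ]
 [-0.246  0.969  0.   ]
 [-0.     0.    -1.   ]]
```

View pics/w1c.png

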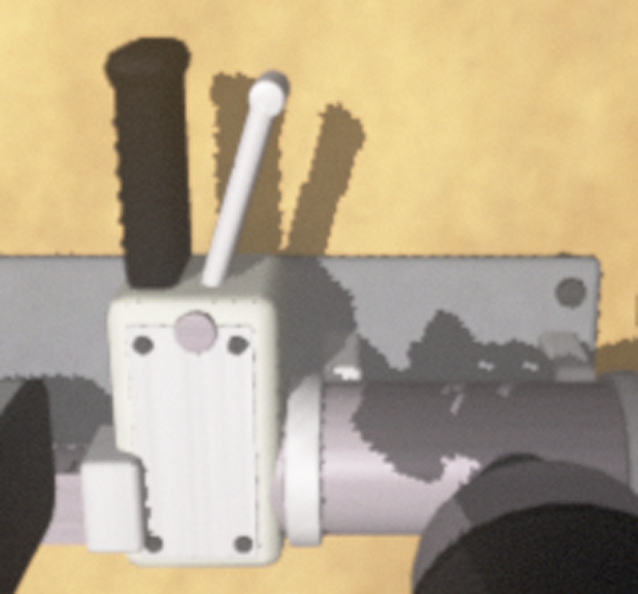

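```bash
python3 - <<'E'
from h import *
import pickle;w=pickle.load(open("w1.pkl","rb"))
obs=[(w,(237,266.5),(-70,-45,106)),(w,(296,266.5),(-70,11,106)),(w,(297.5,359),(30,11,106)),(w,(243,359),(30,-45,106)),(w,(251,179.5),(-148,-31,80)),(w,(267.2,279.1),(-60,-15,108)),(w,(253.1,223.6),(-105,-31,85))]
def r(q):
  e=np.array([proj(p,F(q,X))-np.array(uv) for p,uv,X in obs]);e[6,1]=0;return e.ravel()
for z in(0,1):
  f=least_squares(r,[.56,.11,.25],loss="soft_l1");print(f.x,f.fun.reshape(-1,2).round(1).tolist())
q=f.x;np.save("q.npy",q)
for y in(-180,130):print(proj(w,F(q,(-55,y,8))),proj(w,F(q,(0,-102,151))))
g=F(q,(-112,-25.5,75));print(g)
s=arm.sense();M=R.from_rotvec(s["tool_rot"]).as_matrix();print(M.T@(g-s["position"])/.08)
E
```

```text
[0.55890876 0.11779325 0.24595002] [[-2.1, 0.1], [0.7, 0.1], [1.2, 3.3], [-1.2, 3.3], [0.1, -2.8], [0.9, -1.4], [-0.5, 0.0]]
[0.55890876 0.11779325 0.24595002] [[-2.1, 0.1], [0.7, 0.1], [1.2, 3.3], [-1.2, 3.3], [0.1, -2.8], [0.9, -1.4], [-0.5, 0.0]]
[141.29472053 249.85263871] [159.64413389 364.05722415]
[403.0724211  249.69525813] [159.64413389 364.05722415]
[0.45648792 0.06579112 0.075     ]
[ 2.25575629e-03 -7.36025838e-01  2.56625135e+00]
```

```bash
python3 -m handwheel '[{"x":0,"y":-0.5,"z":0.3,"wx":0,"wy":0,"wz":0},{"x":0,"y":-0.736,"z":0.8,"wx":0,"wy":0,"wz":0},{"x":0,"y":-0.736,"z":1,"wx":0,"wy":0,"wz":0},{"x":0,"y":-0.736,"z":1,"wx":0,"wy":0,"wz":0}]' 1 && python3 -m handwheel '[{"x":0,"y":0,"z":0.5,"wx":0,"wy":0,"wz":0},{"x":0,"y":0,"z":0.7,"wx":0,"wy":0,"wz":0},{"x":0,"y":0,"z":0.7,"wx":0,"wy":0,"wz":0}]'; python3 - <<'E'
from h import *
q=np.load("q.npy")
w=arm.get_image("wrist");save(w,"w2.png");print(red(w))
import pickle;pickle.dump(w,open("w2.pkl","wb"))
for n in("grip_mid","trigger_pad"):
    print(n,[(m["conf"],np.round(m["point"])) for m in arm.mark_of(w,n)[:2]])
for X in [(-105,-31,75),(-148,-31,80),(-103,2,75),(-60,-15,108),(-70,-45,106),(-70,11,106)]:print(X,proj(w,F(q,X)).round())
E
```

```text
clock: 4.4
position: [0.4557, 0.065, 0.1985]
tool_rot: [0.388, -3.114, -0.001]
contact_force: [-0.6, 0.4, 0.5]
grip_width: 0.0852
finger_force: 0.0
clock: 4.7
position: [0.4563, 0.0657, 0.1437]
tool_rot: [0.391, -3.115, -0.0]
contact_force: [-0.3, 0.2, 0.3]
grip_width: 0.0852
finger_force: 0.0
[]
grip_mid [(0.77, array([306., 281.]))]
trigger_pad [(0.91, array([367., 282.]))]
(-105, -31, 75) [312. 274.]
(-148, -31, 80) [311. 203.]
(-103, 2, 75) [368. 277.]
(-60, -15, 108) [340. 375.]
(-70, -45, 106) [285. 356.]
(-70, 11, 106) [389. 356.]
```

View pics/w2.png

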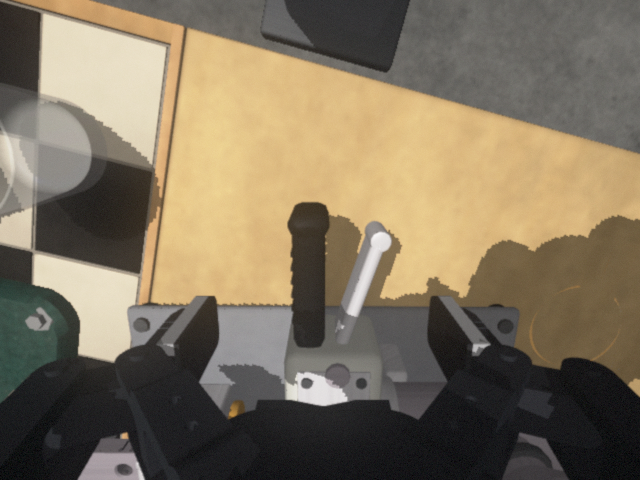

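```bash
python3 -m handwheel '[{"x":0,"y":0,"z":0.4,"wx":0,"wy":0,"wz":0},{"x":0,"y":0,"z":0.86,"wx":0,"wy":0,"wz":0},{"x":0,"y":0,"z":0.86,"wx":0,"wy":0,"wz":0}]' 1 && python3 -m handwheel '[{"x":0,"y":0,"z":0,"wx":0,"wy":0,"wz":0},{"x":0,"y":0,"z":0,"wx":0,"wy":0,"wz":0},{"x":0,"y":0,"z":0,"wx":0,"wy":0,"wz":0},{"x":0,"y":0,"z":0,"wx":0,"wy":0,"wz":0}]' -1 && python3 -m handwheel '[{"x":0,"y":0,"z":0,"wx":0,"wy":0,"wz":0},{"x":0,"y":0,"z":0,"wx":0,"wy":0,"wz":0},{"x":0,"y":0,"z":0,"wx":0,"wy":0,"wz":0},{"x":0,"y":0,"z":0,"wx":0,"wy":0,"wz":0},{"x":0,"y":0,"z":0,"wx":0,"wy":0,"wz":0},{"x":0,"y":0,"z":0,"wx":0,"wy":0,"wz":0}]'
```

```text
clock: 5.15
position: [0.4559, 0.0653, 0.0739]
tool_rot: [0.391, -3.114, -0.001]
contact_force: [-0.6, -0.4, -0.1]
grip_width: 0.0854
finger_force: 0.0
clock: 5.55
position: [0.4578, 0.0646, 0.0776]
tool_rot: [-0.392, 3.114, -0.002]
contact_force: [-7.9, -91.8, 41.8]
grip_width: 0.0294
finger_force: 55.8
clock: 6.15
position: [0.4579, 0.0636, 0.0778]
tool_rot: [-0.391, 3.114, -0.004]
contact_force: [-4.6, -27.8, 17.4]
grip_width: 0.0278
finger_force: 62.3
```

```bash
python3 -m handwheel '[{"x":0,"y":0,"z":0,"wx":0,"wy":0,"wz":0},{"x":0,"y":0,"z":0,"wx":0,"wy":0,"wz":0},{"x":0,"y":0,"z":0,"wx":0,"wy":0,"wz":0},{"x":0,"y":0,"z":0,"wx":0,"wy":0,"wz":0},{"x":0,"y":0,"z":0,"wx":0,"wy":0,"wz":0},{"x":0,"y":0,"z":0,"wx":0,"wy":0,"wz":0}]' 1 && python3 -m handwheel '[{"x":0,"y":0,"z":-0.5,"wx":0,"wy":0,"wz":0},{"x":0,"y":0,"z":-1,"wx":0,"wy":0,"wz":0},{"x":0,"y":0,"z":-1,"wx":0,"wy":0,"wz":0}]' && python3 -m handwheel '[{"x":0,"y":-0.4,"z":-0.5,"wx":0,"wy":0,"wz":0},{"x":0,"y":-0.95,"z":-1,"wx":0,"wy":0,"wz":0},{"x":0,"y":-0.95,"z":-1,"wx":0,"wy":0,"wz":0},{"x":0,"y":-0.95,"z":-1,"wx":0,"wy":0,"wz":0}]'; python3 - <<'E'
from h import *
import pickle
q=np.load("q.npy")
w=arm.get_image("wrist");save(w,"w3.png");print(red(w));pickle.dump(w,open("w3.pkl","wb"))
t=arm.get_image("top");save(t,"t3.png");pickle.dump(t,open("t3.pkl","wb"));print(red(t)[0])
for n in("knob_mid","trigger_pad","next_hole"):
    print(n,[(m["conf"],np.round(m["point"])) for m in arm.mark_of(w,n)[:2]])
for X in [(0,-102,151),(0,-86,110),(-103,2,75)]:print(X,proj(w,F(q,X)).round())
E
```

```text
clock: 6.75
position: [0.4568, 0.0652, 0.0755]
tool_rot: [0.391, -3.117, 0.0]
contact_force: [0.1, -0.3, 0.6]
grip_width: 0.0851
finger_force: 0.0
clock: 7.05
position: [0.4589, 0.0652, 0.1593]
tool_rot: [-0.391, 3.111, -0.001]
contact_force: [0.8, 0.8, 0.1]
grip_width: 0.0853
finger_force: 0.0
clock: 7.45
position: [0.4763, -0.0095, 0.2361]
tool_rot: [-0.388, 3.116, -0.001]
contact_force: [0.1, 0.2, -0.9]
grip_width: 0.085
finger_force: 0.0
[(77, [312.1, 398.5], [304, 393, 16, 11]), (20, [322.4, 401.3], [321, 397, 4, 8]), (7, [327.7, 402.9], [327, 401, 3, 4]), (5, [309.4, 390.0], [309, 389, 2, 3])]
(70, [166.2, 55.3], [163, 47, 8, 16])
knob_mid [(0.95, array([321., 407.]))]
trigger_pad [(0.64, array([446., 241.]))]
next_hole [(0.63, array([334., 366.]))]
(0, -102, 151) [323. 400.]
(0, -86, 110) [342. 365.]
(-103, 2, 75) [446. 234.]
```

View pics/w3.png

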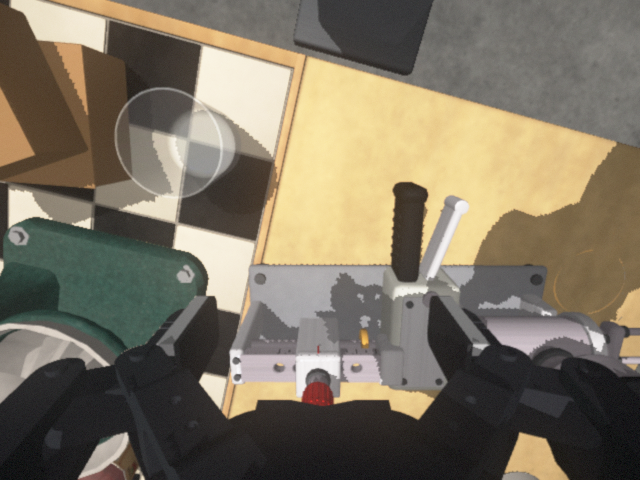

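The trigger is back at rest, leaning. The brass disc at (365,337) stands clear of the stop (u 298–340), and the knob is at (317,395). Next I'll locate the knob from several views.

```bash
python3 - <<'E'
from h import *
import pickle
q=np.load("q.npy");w=pickle.load(open("w3.pkl","rb"));t=pickle.load(open("t3.pkl","rb"))
def loc(P):
    c,s=np.cos(q[2]),np.sin(q[2]);d=np.array(P)[:2]-q[:2];return np.round([1000*(c*d[0]+s*d[1]),1000*(-s*d[0]+c*d[1])],1)
print("w net",loc(at_z(w,(321,407),.151)),"w collar",loc(at_z(w,(318,378),.133)),"w red",loc(at_z(w,(317.5,395),.148)))
for u in(298,340):print("stop edge",loc(at_z(w,(u,358),.122)))
for u in(279,357):print("hole",loc(at_z(w,(u,367),.110)))
for u in(361,369):print("disc",loc(at_z(w,(u,337),.080)),loc(at_z(w,(u,337),.095)))
# posts / top cam knob
print("top",loc(at_z(t,(295.7,244.2),.160)))
s=cv2.imread("pics/scene0.png");
class D(dict):pass
sc=arm.get_image("scene");print(red(sc)[:2]);A=ray(sc,(302.8,222.9));B=ray(t,(295.7,244.2))
print("scene",loc(at_z(sc,(302.8,222.9),.151)))
a=w["frame"][300:420,220:420,::-1];cv2.imwrite("pics/w3c.png",cv2.resize(a,None,fx=4,fy=4,interpolation=cv2.INTER_CUBIC))
E
```

```text
w net [   5.8 -103.6] w collar [  -5. -106.] w red [  -2.  -106.1]
stop edge [ -15.  -121.8]
stop edge [-15.  -88.8]
hole [   1.9 -138.7]
hole [  1.9 -73.9]
disc [ -8.  -67.7] [-17.1 -69.6]
disc [ -8.  -60.5] [-17.1 -62.7]
top [  -0.5 -107.4]
[(82, [302.7, 223.0], [299, 218, 9, 11]), (24, [369.9, 135.1], [367, 132, 7, 7])]
scene [   2.2 -105.3]
```

View pics/w3c.png

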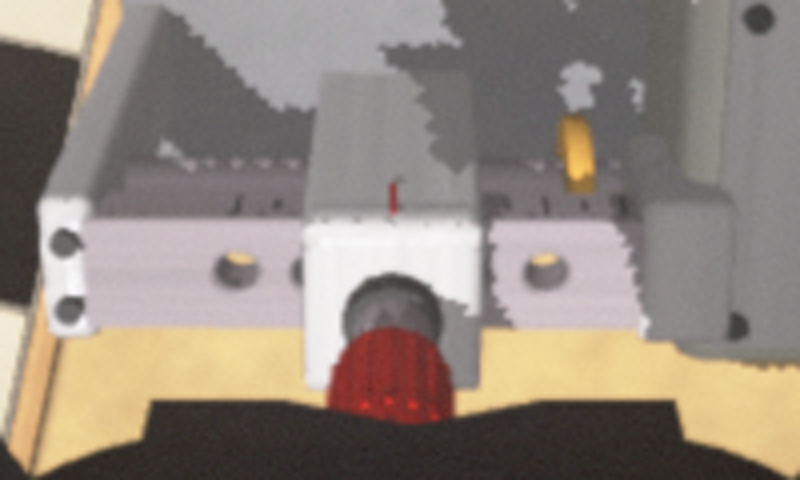

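The saddle centre mark, the visible holes and the knob all agree on y = -106.2 mm. The disc is clear by about 20 mm.

```bash
python3 - <<'E'
from h import *
q=np.load("q.npy");s=arm.sense();M=R.from_rotvec(s["tool_rot"]).as_matrix()
print(s["position"],M.T@(F(q,(0.5,-106.2,153))-s["position"])/.08, M[:,1])
E
```

```text
[ 0.47497175 -0.00761046  0.23443878] [-1.40722123 -0.07015632  1.0151798 ] [-2.48069304e-01  9.68741873e-01  8.96380541e-04]
```

```bash
python3 -m handwheel '[{"x":-0.5,"y":-0.03,"z":0,"wx":0,"wy":0,"wz":0},{"x":-0.8,"y":-0.06,"z":0,"wx":0,"wy":0,"wz":0},{"x":-0.8,"y":-0.06,"z":0,"wx":0,"wy":0,"wz":0}]' 1 && python3 -m handwheel '[{"x":-0.5,"y":0,"z":0.1,"wx":0,"wy":0,"wz":0},{"x":-0.6,"y":0,"z":0.2,"wx":0,"wy":0,"wz":0},{"x":-0.6,"y":0,"z":0.2,"wx":0,"wy":0,"wz":0},{"x":-0.6,"y":0,"z":0.2,"wx":0,"wy":0,"wz":0}]'; python3 - <<'E'
from h import *
import pickle
q=np.load("q.npy")
P=[]
for i in range(8):
    w=arm.get_image("wrist" if i<1 else "top");P.append(arm.sense()["position"])
    if i<1:save(w,"w4.png");print(red(w));pickle.dump(w,open("w4.pkl","wb"))
print(np.std(P,0));s=arm.sense();p=np.mean(P,0);M=R.from_rotvec(s["tool_rot"]).as_matrix()
print(p,M.T@(F(q,(0.5,-106.2,153))-p)/.08, M[:,1])
E
```

```text
clock: 8.05
position: [0.5412, 0.0036, 0.2347]
tool_rot: [-0.393, 3.116, 0.0]
contact_force: [1.3, -0.1, 0.7]
grip_width: 0.0853
finger_force: 0.0
clock: 8.45
position: [0.5841, 0.0147, 0.2189]
tool_rot: [0.392, -3.115, -0.001]
contact_force: [-0.9, 0.2, 0.7]
grip_width: 0.0854
finger_force: 0.0
[(1019, [320.3, 275.0], [302, 258, 38, 35]), (51, [284.4, 393.0], [280, 390, 10, 7]), (16, [263.0, 370.9], [261, 366, 6, 10]), (4, [334.5, 260.5], [334, 260, 2, 2])]
[3.56509167e-04 6.22673619e-05 1.68950244e-04]
[0.58479071 0.01444214 0.21980683] [-0.00675259  0.00435204  0.83508709] [-2.46864557e-01  9.69049987e-01 -1.12727043e-04]
```

View pics/w4.png

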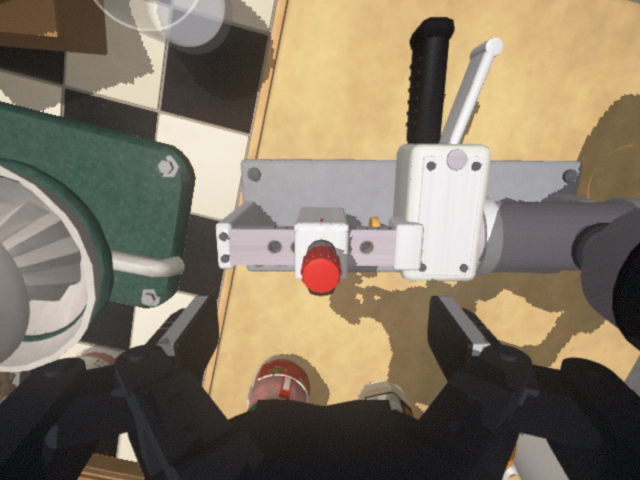

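```bash
python3 -m handwheel '[{"x":0,"y":0,"z":0.4,"wx":0,"wy":0,"wz":0},{"x":0,"y":0,"z":0.8,"wx":0,"wy":0,"wz":0},{"x":0,"y":0,"z":0.83,"wx":0,"wy":0,"wz":0},{"x":0,"y":0,"z":0.83,"wx":0,"wy":0,"wz":0}]' 1 && python3 -m handwheel '[{"x":0,"y":0,"z":0,"wx":0,"wy":0,"wz":0},{"x":0,"y":0,"z":0,"wx":0,"wy":0,"wz":0},{"x":0,"y":0,"z":0,"wx":0,"wy":0,"wz":0},{"x":0,"y":0,"z":0,"wx":0,"wy":0,"wz":0},{"x":0,"y":0,"z":0,"wx":0,"wy":0,"wz":0},{"x":0,"y":0,"z":0,"wx":0,"wy":0,"wz":0}]' -0.3 && python3 -m handwheel '[{"x":0,"y":0,"z":0,"wx":0,"wy":0,"wz":0},{"x":0,"y":0,"z":0,"wx":0,"wy":0,"wz":0},{"x":0,"y":0,"z":0,"wx":0,"wy":0,"wz":0},{"x":0,"y":0,"z":0,"wx":0,"wy":0,"wz":0},{"x":0,"y":0,"z":0,"wx":0,"wy":0,"wz":0}]' -1
```

```text
clock: 9.25
position: [0.5852, 0.0145, 0.1532]
tool_rot: [0.391, -3.116, -0.0]
contact_force: [0.2, -1.0, 0.2]
grip_width: 0.0853
finger_force: 0.0
clock: 9.85
position: [0.5854, 0.0145, 0.1532]
tool_rot: [-0.391, 3.117, -0.0]
contact_force: [1.2, 0.6, 0.1]
grip_width: 0.03
finger_force: 0.0
clock: 10.35
position: [0.5855, 0.0146, 0.1533]
tool_rot: [-0.391, 3.117, -0.0]
contact_force: [-1.3, -0.1, 4.6]
grip_width: 0.0203
finger_force: 58.4
```

```bash
python3 -m handwheel '[{"x":0,"y":0,"z":-0.05,"wx":0,"wy":0,"wz":0},{"x":0,"y":0,"z":-0.1,"wx":0,"wy":0,"wz":0},{"x":0,"y":0,"z":-0.15,"wx":0,"wy":0,"wz":0},{"x":0,"y":0,"z":-0.15,"wx":0,"wy":0,"wz":0},{"x":0,"y":0,"z":-0.15,"wx":0,"wy":0,"wz":0}]' && python3 -m handwheel '[{"x":0,"y":0.05,"z":0,"wx":0,"wy":0,"wz":0},{"x":0,"y":0.05,"z":0,"wx":0,"wy":0,"wz":0},{"x":0,"y":0.05,"z":0,"wx":0,"wy":0,"wz":0}]'
```

```text
clock: 10.85
position: [0.5853, 0.0146, 0.165]
tool_rot: [0.391, -3.117, 0.0]
contact_force: [2.1, -0.4, -7.7]
grip_width: 0.0204
finger_force: 58.9
clock: 11.15
position: [0.5842, 0.0188, 0.1649]
tool_rot: [0.391, -3.117, -0.001]
contact_force: [1.9, 1.6, -8.1]
grip_width: 0.0203
finger_force: 58.9
```

```bash
python3 -m handwheel '[{"x":0,"y":0.05,"z":0,"wx":0,"wy":0,"wz":0},{"x":0,"y":0.1,"z":0,"wx":0,"wy":0,"wz":0},{"x":0,"y":0.15,"z":0,"wx":0,"wy":0,"wz":0},{"x":0,"y":0.15,"z":0,"wx":0,"wy":0,"wz":0},{"x":0,"y":0.15,"z":0,"wx":0,"wy":0,"wz":0}]' && python3 -m handwheel '[{"x":0,"y":0,"z":0.03,"wx":0,"wy":0,"wz":0},{"x":0,"y":0,"z":0.06,"wx":0,"wy":0,"wz":0},{"x":0,"y":0,"z":0.075,"wx":0,"wy":0,"wz":0},{"x":0,"y":0,"z":0.075,"wx":0,"wy":0,"wz":0},{"x":0,"y":0,"z":0.075,"wx":0,"wy":0,"wz":0}]'
```

```text
clock: 11.65
position: [0.5814, 0.0304, 0.1651]
tool_rot: [-0.392, 3.117, 0.0]
contact_force: [2.3, 1.7, -7.8]
grip_width: 0.0201
finger_force: 59.0
clock: 12.15
position: [0.5815, 0.03, 0.1591]
tool_rot: [-0.391, 3.117, -0.0]
contact_force: [2.4, 1.5, -5.9]
grip_width: 0.0204
finger_force: 59.1
```

```bash
python3 -m handwheel '[{"x":0,"y":0,"z":0.03,"wx":0,"wy":0,"wz":0},{"x":0,"y":0,"z":0.06,"wx":0,"wy":0,"wz":0},{"x":0,"y":0,"z":0.08,"wx":0,"wy":0,"wz":0},{"x":0,"y":0,"z":0.085,"wx":0,"wy":0,"wz":0},{"x":0,"y":0,"z":0.085,"wx":0,"wy":0,"wz":0},{"x":0,"y":0,"z":0.085,"wx":0,"wy":0,"wz":0}]'; python3 - <<'E'
from h import *
w=arm.get_image("wrist");s=arm.get_image("scene")
a=s["frame"][190:310,215:345,::-1];cv2.imwrite("pics/s5.png",cv2.resize(a,None,fx=5,fy=5,interpolation=cv2.INTER_CUBIC)[:600])
t=arm.sense();print(t["position"],t["contact_force"],red(s)[0],red(w)[:1])
E
```

```text
clock: 12.75
position: [0.5817, 0.0299, 0.1532]
tool_rot: [-0.391, 3.116, -0.001]
contact_force: [-3.3, 0.4, 12.1]
grip_width: 0.0202
finger_force: 61.4
[0.58165762 0.02990642 0.15322385] [-3.37554455 -0.30234578 12.6750885 ] (37, [294.8, 219.8], [293, 215, 5, 11]) [(2242, [322.9, 334.2], [296, 305, 55, 56])]
```

View pics/s5.png

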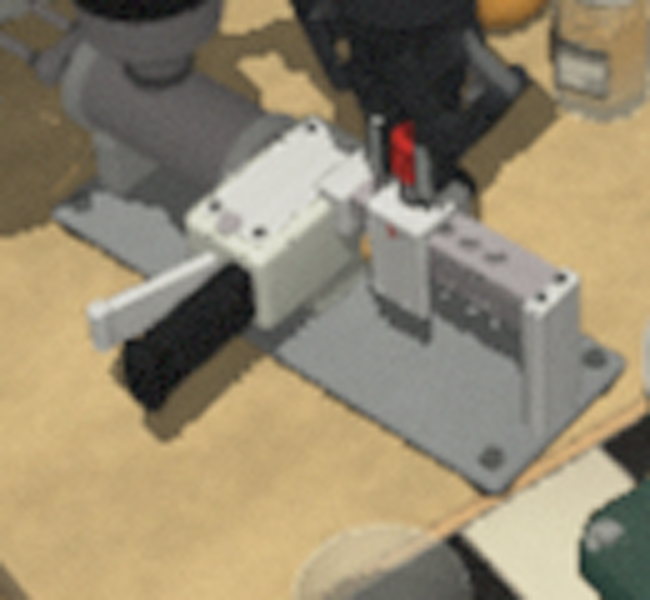

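The knob is held at (405,160), and the stop has moved one hole forward, with three free holes now visible behind it. The tool is back at its home height (0.1532 m), and the 12 N upward force shows the pin has bottomed in its hole.

```bash
python3 -c "
from rig import arm
print(arm.sign_off())"
```

```text
the job is handed in; nothing more can be done
None
```

I squeezed the trigger home and let it spring back, which ran the brass disc clear. I then moved the portion stop one hole towards the needles, with its pin fully home and the red knob still held. I handed the job in at about 13 s on the clock; the hand-in gave no verdict.

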